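# Reset the drawer box's depth stop and lock it again

### The arm

A 6-joint arm with a two-finger parallel gripper is mounted at the origin on the work surface. World frame = base frame: x ahead of the robot, y to its left, z up, the work surface at z = 0. Lengths are in mm, angles in rad, forces in N, time in s.
With the tool pointing down it reaches from about 350 to 775 mm from the base axis. Payload 7.3 kg.
Tool frame: the origin (TCP) lies at the very end of the fingers, on their centre line; the grasp point (between the pads) lies 19 mm behind it; z points along the fingers, y is the line along which they close (so a half turn about z gives the same grasp; the last joint's range is limited). The gripper opens to 92 mm and grips with 3 to 60 N. Pads are 19 mm wide; open, the fingers measure 130 mm over their backs; the gripper's body (75 mm by 190 mm) begins 47 mm behind the grasp point.
Start: joints at [-1.319, 0.342, 1.524, -0, 1.275, -0.146], TCP at [203.404, -484.016, 226.741] pointing down, gripper open.
Joint ranges: [-2.53, 2.53], [-0.77, 2.02], [0.04, 2.7], [-1, 4.14], [0.28, 2.66], [-3.11, 3.11]. Speed limits (rad/s): [2.57, 2.57, 3.14, 3.14, 3.14, 3.14].

### API

Orientations are given as [roll, pitch, yaw] about the fixed x, y, z axes, in that order (R = Rz(yaw) Ry(pitch) Rx(roll)).
In Python, from plant import bot gives the robot as it stands.
- The arm moves only by the tool jog_arm, never from a script. Its argument "targets" is a list of rows, each an object with "xyz": the shift along the tool's x, y, z as a fraction of full scale, a list of three; "spin": the turn about the tool's z as a fraction of full scale. In form: [{"xyz": [x, y, z], "spin": spin}, ...]. A call has exactly 10 rows; each row shifts and turns the commanded pose from where the row before left it, along the tool's axes as they then stand; what a row does not reach is not made up. Full scale, the value 1, is 80 mm for a shift and 0.1 rad for a turn. A row lasts 1/8 s, in which the tool goes at most 62.5 mm and 10.7 degrees, less where a joint would pass 70% of its speed; a pose out of reach is approached as far as the arm can. A call with a number of a shift or a turn outside -1 to 1 is refused whole. A call with a gripper value outside its range is refused whole. "gripper" is the opening in per cent of the stroke, from 0 (shut) to 100 (fully open), set as the call begins (left out, the last holds). The fingers move at their own pace and stop on an object; the grip force is fixed at half the most. Time passes only in rows, so rows that do not move let the fingers close, or fill a call up. It gives the time, the measured TCP pose, the force, the opening and the grip force at its end, in the units of the state.
- bot.get_obs(): the state, without advancing time (a new reading comes with each control period).
- bot.capture(name): name is "scene" or "top" or "wrist"; returns the picture (420x560x3 uint8, blue, green, red); there is no depth.
- bot.get_calibration(name): a dict with "vfov" (degrees; the focal length in pixels is half the picture's height over the tangent of half this angle, whatever the lens; pixels are square), "cx", "cy" (the principal point, pixels), "eye" and "rotation" of the camera in the world. Camera axes: x right, y down, z forward; pixel columns grow to the right and rows downward; lengths in mm; the calibration is good to about 2 mm. A picture is of the moment at which its call begins: read the wrist's pose just before it. get_calibration takes no time and is no camera call; for the wrist camera it gives the pose at the moment of the call.
- bot.close_job(): hands the job in; it is judged then, once.
The state is a dict: "time": time; "joint_positions": joint angles; "dq": joint speeds; "tau": joint torques, N m; "tool_pos": TCP position; "tcp_rot": TCP orientation; "contact_force": force on the tool from outside, world axes, zero at the start; "moment": the same for the moment, N m; "grip_width": finger opening in mm; "finger_force": force on a finger pad.
Only numpy, scipy, OpenCV 4.12 (cv2) and the standard library are available. Lean on these libraries where they do the work, as an engineer would, in place of code of your own. Each camera call takes 0.05 s, during which the arm holds its last target. There are 200 camera calls.

### The job

The depth stop on top of the stainless drawer box has drifted. Loosen its jam nut by swinging the nut's lever some 40 degrees counter-clockwise (seen from above), turn the adjuster knob that stands on the nut clockwise until its pointer lines up with the raised mark, then swing the lever back clockwise against its stop so that the nut is tight again. The other knob on the box, without a lever, is only the drawer's latch.

Things in the scene. Friction and masses are not known exactly. Their poses are not given: they have to be found in the camera images.
- adjuster_grip (a point): Grip point of the adjuster: black upright bar knob 54 mm long, 14 thick, 36 high, with a small pointer beak at one end; the only knob with a lever under it. The point is on its vertical turning axis, 16 mm below its top, 20 above its lower edge, 45 above the drawer box's flat top (itself 130 mm above the table). x axis along the bar to the pointer, turning with it; z up.
- adjuster (a joint): Adjuster angle, rad: 0 with the pointer at the raised mark (dark rib, 18 mm long, 8 high, on the far side of its round 64 mm radius plate), positive counter-clockwise from above. Starts at 0.7 to 1.3: turn it clockwise by that much. Limits -0.5 and 1.6; resists with 0.08 N m, stays where left.
- lever_post (a point): Upright black post, 18 mm diameter, at the end of the jam nut's lever, to pinch or push. Point on the post's axis, 14 mm below its top, 26 above the 10 mm lever rod, 45 above the box top. The lever turns about the adjuster's axis, post 100 mm out from it. x axis points outward along the lever, z up. Tight, it points roughly to the robot.
- jam_nut (a joint): Angle of the jam nut (steel hexagon under the adjuster) and its lever, rad: 0 tight, against its stop (hard limit); grows counter-clockwise from above as it loosens, to a hard limit at 0.9. Starts tight, resists with 0.15 N m (1.5 N at the post), stays where left.

How it is judged (in metres and radians):
On the way, in this order (a step that is already met when the one before it is completed fails the run):
1. the jam nut is loosened: its lever swung at least 0.45 rad (26 degrees) counter-clockwise (value of joint jam_nut above 0.45 rad), for 0.2 s.
2. with the nut loose, the adjuster's pointer is turned to within 0.2 rad (11 degrees) of the mark (value of joint adjuster between -0.2 and 0.2 rad and value of joint jam_nut above 0.4 rad), for 0.2 s.
At the end, for the whole second after the job is handed in: The adjuster's pointer is within 0.2 rad (11 degrees) of the raised mark, and the jam nut's lever is back within 0.17 rad (10 degrees) of its tight stop, at rest (value of joint adjuster between -0.2 and 0.2 rad and value of joint jam_nut below 0.17 rad and velocity of joint jam_nut between -0.1 and 0.1 rad/s); the robot touches nothing.
It also fails if it takes over 72 s, if anything falls off the work surface, if the arm or the gripper's body presses on something with over 40 N, if the wrist force passes 120 N, or if a joint passes its speed limit or range.

## Working session

There is one attempt and no reset: what is moved stays moved. The work goes in short steps, Python scripts to look and compute and a tool call to move; the robot and the scene stay as the last step left them, time stands still between calls to the robot, and variables do not carry over. Pictures are saved under pics/ and viewed, at most 10 in all, crops included, and the job is handed in when it is done.

Besides the shell and the picture viewer there is one more tool, called by a JSON object that holds its "method" and its "body". jog_arm: Moves the arm, as the interface text tells. Shift numbers are shares of 80 mm and turn numbers shares of 0.1 rad, none past 1 either way. Its arguments: {"type":"object","properties":{"targets":{"type":"array","items":{"type":"object","properties":{"xyz":{"type":"array","items":{"type":"number"}},"spin":{"type":"number"}}}},"gripper":{"type":"number"}},"required":["targets"]}

```bash
mkdir -p pics; python3 - <<'E'
from plant import bot
import cv2
o=bot.get_obs();print(o)
for n in("scene","top"):
    print(n,bot.get_calibration(n)); cv2.imwrite(f"pics/{n}1.png",bot.capture(n))
E
```

```text
{'time': 0.0, 'joint_positions': array([-1.31901518e+00,  3.42742437e-01,  1.52503982e+00, -3.79757772e-05,
        1.27538699e+00, -1.46006539e-01]), 'dq': array([ 7.67094325e-04,  5.38764944e-04, -9.32280779e-04, -9.27273267e-04,
        1.04197246e-03,  8.21647840e-05]), 'tau': array([-3.87607565e-05, -4.31239772e+01, -2.44225395e+01,  7.15652341e-02,
        5.58597723e-02, -1.32559417e-04]), 'tool_pos': array([ 203.27613677, -483.59795193,  226.02677404]), 'tcp_rot': array([-3.14002755e+00, -1.93448638e-04,  3.97798624e-01]), 'contact_force': array([ 0.7761832 , -0.92945079, -0.04001784]), 'moment': array([0.01276042, 0.00978547, 0.04312897]), 'finger_force': 0.0, 'grip_width': 91.59747970155512}
scene {'vfov': 45.51694904248999, 'cx': 280.5063525257314, 'cy': 214.16293676367985, 'eye': array([1019.47498457, -468.36382289,  680.83836815]), 'rotation': array([-2.16499558, -0.01450363,  0.69586524])}
top {'vfov': 43.107240682597755, 'cx': 277.95952367559346, 'cy': 201.76397930967948, 'eye': array([408.06919762,  63.25939241, 881.47294269]), 'rotation': array([-2.89844069,  0.00343966, -1.76317315])}
```

View pics/top1.png

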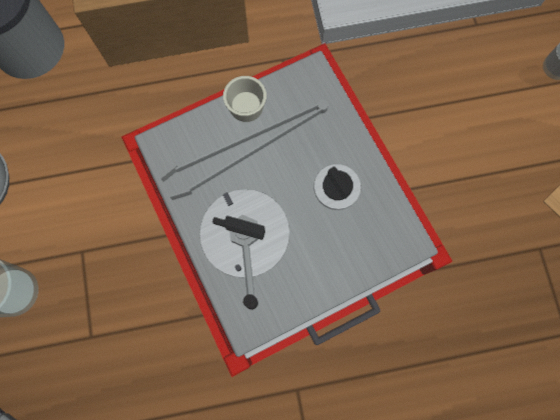

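View pics/scene1.png

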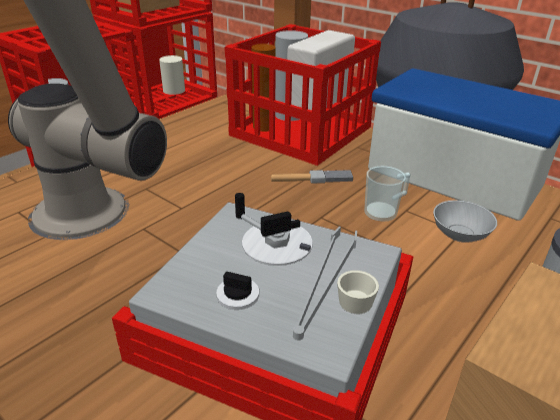

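Top view: the plate centre is at about (245,233), the adjuster bar runs from (265,234) to its beak at (216,221), the rib is at (228,199), and the lever post top is at (250,301). The latch is at (338,186). The scene view confirms the layout.

```bash
cat > h.py <<'E'
import numpy as np,cv2
from scipy.spatial.transform import Rotation as Ro
from plant import bot
def ray(c,px,z):
    f=210/np.tan(np.radians(c['vfov']/2)); R=Ro.from_euler('xyz',c['rotation']).as_matrix()
    d=R@np.array([(px[0]-c['cx'])/f,(px[1]-c['cy'])/f,1]); e=np.array(c['eye'])
    return e+d*(z-e[2])/d[2]
def proj(c,p):
    f=210/np.tan(np.radians(c['vfov']/2)); R=Ro.from_euler('xyz',c['rotation']).as_matrix()
    q=R.T@(np.array(p)-c['eye']); return np.array([c['cx'],c['cy']])+f*q[:2]/q[2]
def blobs(im,thr=60,amin=15):
    m=(im.max(2)<thr).astype(np.uint8)
    n,l,s,ce=cv2.connectedComponentsWithStats(m)
    return [(ce[i].round(1),s[i].tolist(),cv2.minAreaRect(np.argwhere(l==i)[:,::-1].astype(np.float32))) for i in range(1,n) if s[i][4]>amin]
E
python3 - <<'E'
from h import *
c=bot.get_calibration('top'); im=cv2.imread('pics/top1.png')
for ce,s,r in blobs(im):
    if 190<ce[0]<380 and 150<ce[1]<320: print(ce,s,np.round(r[0],1),np.round(r[1],1),round(r[2]))
g=im.min(2); roi=np.zeros_like(g); roi[185:282,195:295]=1
m=((g>175)&(roi>0)).astype(np.uint8); k=max(cv2.findContours(m,0,1)[0],key=cv2.contourArea)
h=cv2.convexHull(k); el=cv2.fitEllipse(h); print('plate',el)
P=ray(c,el[0],134);print('axis',P)
for n,p,z in(('post',(250,301),189),('mark',(228,199),140),('beak',(216,221),180),('tail',(265,231),191),('dot',(238,267),136),('latch',(338,186),150)):
    q=ray(c,p,z); d=q-P; print(n,q.round(1),np.hypot(*d[:2]).round(1),np.arctan2(d[1],d[0]).round(3))
E
```

```text
[337.1 184.4] [323, 168, 29, 32, 677] [337.3 184.9] [28.2 28.2] 27
[241.2 226.8] [213, 217, 52, 22, 568] [238.5 225.9] [51.8 12.7] 16
[250.1 301.5] [244, 295, 14, 14, 146] [250.5 301.5] [13. 13.] 0
plate ((251.54647827148438, 233.0403594970703), (71.79574584960938, 82.80691528320312), 2.527208089828491)
axis [552.63603088  76.14520325 134.        ]
post [455.3  93.  189. ] 98.8 2.97
mark [606.9 100.4 140. ] 59.5 0.42
beak [569.1 119.4 180. ] 46.3 1.206
tail [540.9  57.2 191. ] 22.3 -2.126
dot [508.3 103.4 136. ] 52.1 2.59
latch [593.  -57.5 150. ] 139.6 -1.278
```

```bash
python3 - <<'E'
from h import *
c=bot.get_calibration('top'); im=cv2.imread('pics/top1.png')
P=ray(c,(245,233.3),134);print('axis',P)
for p in ((201,233),(289,233),(245,190),(245,277)): print('rim',np.hypot(*(ray(c,p,134)-P)[:2]))
for n,p,z in(('post',(250.3,301.5),189),('mark',(228,199),140),('beak',(216,221),180),('tail',(265,231),191)):
    q=ray(c,p,z); d=q-P; print(n,q.round(1),np.hypot(*d[:2]).round(1),np.arctan2(d[1],d[0]).round(3))
a=ray(c,(216,221),182);b=ray(c,(264,231),182);d=a-b;print('bar dir',np.arctan2(d[1],d[0]),np.hypot(*d[:2]))
print('axis grip px',proj(c,[P[0],P[1],191]))
s=bot.get_calibration('scene');print([proj(s,[*P[:2],z]) for z in(134,191)], proj(s,[*ray(c,(250.3,301.5),189)[:2],189]))
E
```

```text
axis [554.05900522  85.38825042 134.        ]
rim 62.8747605885199
rim 62.824870409885
rim 64.05954395927198
rim 62.11542629266994
post [454.6  92.8 189. ] 99.7 3.068
mark [606.9 100.4 140. ] 55.0 0.276
beak [569.1 119.4 180. ] 37.2 1.154
tail [540.9  57.2 191. ] 31.1 -2.008
bar dir 1.169407068032812 66.04311710173725
axis grip px [242.26109715 225.41220392]
[array([274.89248901, 240.735525  ]), array([275.1611561 , 214.64423536])] [237.00143623 194.15618328]
```

{"method": "jog_arm", "body": {"targets": [{"xyz":[0.45,-0.43,0],"spin":0},{"xyz":[0.45,-0.43,0],"spin":0},{"xyz":[0.45,-0.43,0],"spin":0},{"xyz":[0.45,-0.43,0],"spin":0},{"xyz":[0.45,-0.43,0],"spin":0},{"xyz":[0.45,-0.43,0],"spin":0},{"xyz":[0.45,-0.43,0],"spin":0},{"xyz":[0.45,-0.43,0],"spin":0},{"xyz":[0.45,-0.43,0],"spin":0},{"xyz":[0,0,0],"spin":0}], "gripper": 55}}

```text
time: 1.35
tool_pos: [382.6, -70.3, 226.5]
tcp_rot: [-3.141, 0.0, 0.403]
contact_force: [0.6, -0.8, 0.5]
grip_width: 50.3
finger_force: 0.0
```

```bash
cat >> h.py <<'E'
def go(t,yaw):
    o=bot.get_obs(); R=Ro.from_euler('xyz',o['tcp_rot']).as_matrix(); y=o['tcp_rot'][2]
    print('t',o['time'],'pos',o['tool_pos'].round(1),'rot',o['tcp_rot'].round(3),'F',o['contact_force'].round(1),'w',round(o['grip_width'],1))
    s=R.T@(np.array(t)-o['tool_pos'])/80
    print('shift units',s.round(3),'spin units',round((y-yaw)/.1,2))
E
python3 -c "
from h import *
go([455,93,230],-0.07)"
```

```text
t 1.35 pos [382.6 -70.3 226.5] rot [-3.141  0.     0.403] F [ 0.6 -0.8  0.5] w 50.3
shift units [ 1.633 -1.523 -0.043] spin units 4.73
```

{"method": "jog_arm", "body": {"targets": [{"xyz":[0.41,-0.38,0],"spin":0},{"xyz":[0.41,-0.38,0],"spin":0},{"xyz":[0.41,-0.38,0],"spin":0},{"xyz":[0.4,-0.38,0],"spin":0},{"xyz":[0,0,0],"spin":0.95},{"xyz":[0,0,0],"spin":0.95},{"xyz":[0,0,0],"spin":0.95},{"xyz":[0,0,0],"spin":0.95},{"xyz":[0,0,0],"spin":0.95},{"xyz":[0,0,0],"spin":0}]}}

```text
time: 2.6
tool_pos: [455.2, 88.6, 226.5]
tcp_rot: [3.141, 0.001, -0.077]
contact_force: [-0.7, 0.3, -0.2]
grip_width: 50.8
finger_force: 0.0
```

```bash
python3 -c "
from h import *
go([455,93,162],-0.07)
c=bot.get_calibration('wrist');print(c);cv2.imwrite('pics/w1.png',bot.capture('wrist'));print(proj(c,[454.6,92.8,189]),proj(c,[554,85.4,191]))"
```

```text
t 2.6 pos [455.2  88.6 226.5] rot [ 3.141e+00  1.000e-03 -7.700e-02] F [-0.7  0.3 -0.2] w 50.8
shift units [-0.007 -0.055  0.806] spin units -0.07
{'vfov': 68.36890559853718, 'cx': 279.903344567199, 'cy': 208.84146726972597, 'eye': array([540.12507449,  81.57523574, 385.78401934]), 'rotation': array([ 2.82475196e+00, -6.26059494e-04, -1.64813431e+00])}
[273.0975671 238.5403893] [271.34362117  83.10858324]
```

View pics/w1.png

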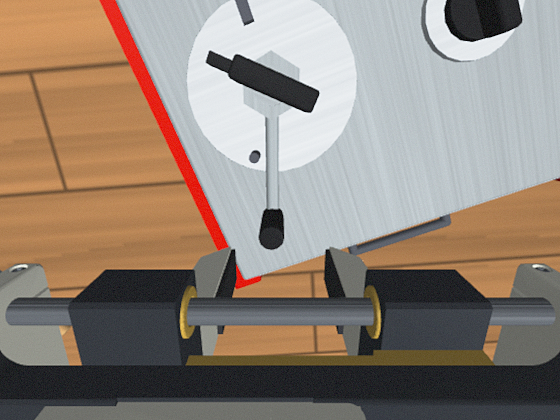

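The wrist view has the post top at about (272,238) and the knob centre at about (272,83), both within 2 px of prediction. The beak is at (207,57) and the rib at (245,12).

{"method": "jog_arm", "body": {"targets": [{"xyz":[0,-0.05,0.1],"spin":0},{"xyz":[0,0,0.2],"spin":0},{"xyz":[0,0,0.2],"spin":0},{"xyz":[0,0,0.2],"spin":0},{"xyz":[0,0,0.1],"spin":0},{"xyz":[0,0,0],"spin":0},{"xyz":[0,0,0],"spin":0},{"xyz":[0,0,0],"spin":0},{"xyz":[0,0,0],"spin":0},{"xyz":[0,0,0],"spin":0}]}}

```text
time: 3.9
tool_pos: [455.7, 93.5, 162.9]
tcp_rot: [3.142, -0.0, -0.077]
contact_force: [-0.3, -0.6, 0.2]
grip_width: 51.0
finger_force: 0.0
```

```bash
python3 -c "
from h import *
go([454.6,92.8,162],-0.07)
c=dict(vfov=68.36890559853718,cx=279.9,cy=208.84,eye=np.array([540.125,81.575,385.784]),rotation=[2.82475,-.000626,-1.648134])
im=cv2.imread('pics/w1.png')
for b in blobs(im,45,50):
  if b[0][1]<260 and b[0][0]<400: print(b)
a=ray(c,(207,57),180);b=ray(c,(233,66),185);e=ray(c,(317,102),185);d=a-e;f=b-e
print('bar',np.arctan2(d[1],d[0]),np.arctan2(f[1],f[0]))
m=ray(c,(245,12),138)-[554,85.4,0];print('mark',np.arctan2(m[1],m[0]),np.hypot(*m[:2]))
"
```

```text
t 3.9 pos [455.7  93.5 162.9] rot [ 3.142 -0.    -0.077] F [-0.3 -0.6  0.2] w 51.0
shift units [-0.013  0.01   0.011] spin units -0.07
(array([263.6,  82.3]), [207, 51, 112, 61, 577], ((261.2683410644531, 78.79861450195312), (117.33162689208984, 25.165590286254883), 24.304548263549805))
(array([271.3, 224.2]), [259, 209, 25, 40, 510], ((271.0, 228.5), (39.0, 24.0), 90.0))
bar 1.1254248407747605 1.1137822033732083
mark 0.2928866265864148 53.365304121957465
```

{"method": "jog_arm", "body": {"targets": [{"xyz":[0,0,0],"spin":0},{"xyz":[0,0,0],"spin":0},{"xyz":[0.006,0.125,0],"spin":-1},{"xyz":[0.006,0.125,0],"spin":-1},{"xyz":[0.006,0.125,0],"spin":-1},{"xyz":[0.006,0.125,0],"spin":-1},{"xyz":[0.006,0.125,0],"spin":-1},{"xyz":[0.006,0.125,0],"spin":-1},{"xyz":[0.006,0.125,0],"spin":-1},{"xyz":[0,0.03,0],"spin":0}], "gripper": 30}}

```text
time: 5.15
tool_pos: [475.3, 25.2, 162.6]
tcp_rot: [-3.141, 0.0, 0.621]
contact_force: [-2.0, 0.7, 1.1]
grip_width: 27.5
finger_force: 0.8
```

```bash
python3 -c "
from h import *
go([554,85.4,230],1.13)
o=bot.get_obs()['tool_pos'];d=o[:2]-[554,85.4];print(np.hypot(*d),np.arctan2(d[1],d[0])%6.283-3.068)
c=bot.get_calibration('top');cv2.imwrite('pics/t2.png',bot.capture('top')[130:330,180:400].repeat(3,0).repeat(3,1))"
```

```text
t 5.15 pos [475.3  25.2 162.6] rot [-3.141  0.     0.621] F [-2.   0.7  1.1] w 27.5
shift units [ 1.238 -0.039 -0.843] spin units -5.09
99.08312112721245 0.7258194762018682
```

View pics/t2.png

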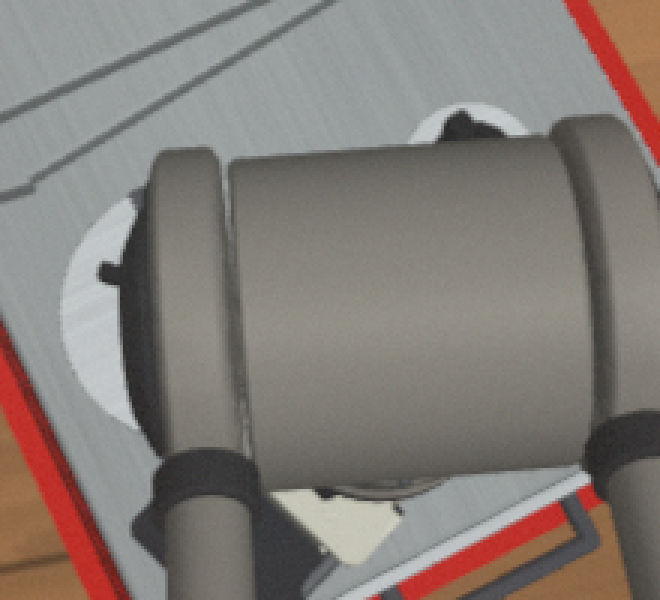

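The arm hides the lever here, but the post was carried with the fingers by about 0.68 rad. The beak is still at its old place. Next, the knob.

{"method": "jog_arm", "body": {"targets": [{"xyz":[0,-0.03,0.0],"spin":0},{"xyz":[0,0,-0.42],"spin":0},{"xyz":[0,0,-0.42],"spin":0},{"xyz":[0.6,0,0],"spin":0},{"xyz":[0.64,-0.02,0],"spin":0},{"xyz":[0,0,0],"spin":-1},{"xyz":[0,0,0],"spin":-1},{"xyz":[0,0,0],"spin":-1},{"xyz":[0,0,0],"spin":-1},{"xyz":[0,0,0],"spin":-1}]}}

```text
time: 6.45
tool_pos: [553.3, 86.9, 229.8]
tcp_rot: [3.142, 0.0, 1.125]
contact_force: [0.0, -0.0, 0.2]
grip_width: 27.7
finger_force: 0.0
```

{"method": "jog_arm", "body": {"targets": [{"xyz":[0,0,0],"spin":0},{"xyz":[0,0,0],"spin":0},{"xyz":[0,0,0],"spin":0},{"xyz":[0,0,0],"spin":0},{"xyz":[0,0,0],"spin":0},{"xyz":[0,0,0],"spin":0},{"xyz":[0,0,0],"spin":0},{"xyz":[0,0,0],"spin":0},{"xyz":[0,0,0],"spin":0},{"xyz":[0,0,0],"spin":0}], "gripper": 55}}

```text
time: 7.7
tool_pos: [553.6, 86.5, 229.9]
tcp_rot: [3.142, 0.0, 1.123]
contact_force: [0.2, 0.4, -1.1]
grip_width: 50.1
finger_force: 0.0
```

```bash
python3 -c "
from h import *
go([554,85.4,162],1.13)
c=bot.get_calibration('wrist');cv2.imwrite('pics/w3.png',bot.capture('wrist'));print(proj(c,[554,85.4,191]))"
```

```text
t 7.7 pos [553.6  86.5 229.9] rot [3.142 0.    1.123] F [ 0.2  0.4 -1.1] w 50.1
shift units [-0.01   0.011  0.849] spin units -0.07
[280.51112148 236.72007471]
```

View pics/w3.png

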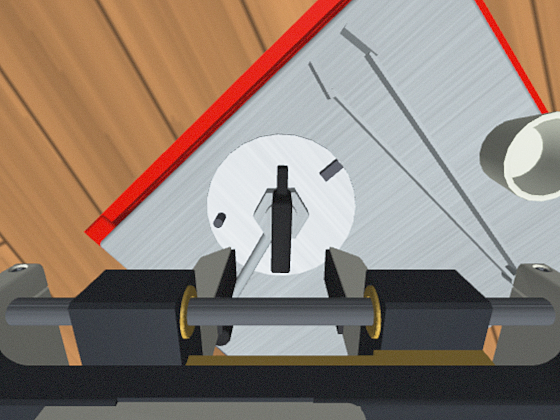

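The bar is vertical at x≈282, in line with the tool; the beak is at (282,168), the rib at (330,169), and the lever runs to the lower left, clearly swung. I'll descend and grip.

{"method": "jog_arm", "body": {"targets": [{"xyz":[0,0.01,0.1],"spin":0},{"xyz":[0,0,0.25],"spin":0},{"xyz":[0,0,0.25],"spin":0},{"xyz":[0,0,0.15],"spin":0},{"xyz":[0,0,0.08],"spin":0},{"xyz":[0,0,0],"spin":0},{"xyz":[0,0,0],"spin":0},{"xyz":[0,0,0],"spin":0},{"xyz":[0,0,0],"spin":0},{"xyz":[0,0,0],"spin":0}]}}

```text
time: 9.0
tool_pos: [554.4, 86.2, 163.6]
tcp_rot: [3.141, -0.0, 1.123]
contact_force: [0.1, 0.4, -0.6]
grip_width: 50.9
finger_force: 0.0
```

{"method": "jog_arm", "body": {"targets": [{"xyz":[0,0,0],"spin":0},{"xyz":[0,0,0],"spin":0},{"xyz":[0,0,0],"spin":0},{"xyz":[0,0,0],"spin":0},{"xyz":[0,0,0],"spin":0},{"xyz":[0,0,0],"spin":0},{"xyz":[0,0,0],"spin":0},{"xyz":[0,0,0],"spin":0},{"xyz":[0,0,0],"spin":0},{"xyz":[0,0,0],"spin":0}], "gripper": 0}}

```text
time: 10.25
tool_pos: [554.2, 86.2, 163.5]
tcp_rot: [-3.141, 0.0, 1.123]
contact_force: [-0.1, 0.7, -0.4]
grip_width: 14.2
finger_force: 29.9
```

{"method": "jog_arm", "body": {"targets": [{"xyz":[0,0,0],"spin":0.85},{"xyz":[0,0,0],"spin":0.85},{"xyz":[0,0,0],"spin":0.85},{"xyz":[0,0,0],"spin":0.85},{"xyz":[0,0,0],"spin":0.85},{"xyz":[0,0,0],"spin":0.85},{"xyz":[0,0,0],"spin":0.85},{"xyz":[0,0,0],"spin":0.85},{"xyz":[0,0,0],"spin":0.85},{"xyz":[0,0,0],"spin":0.85}]}}

```text
time: 11.5
tool_pos: [553.7, 86.9, 163.5]
tcp_rot: [-3.14, 0.001, 0.271]
contact_force: [-2.3, 3.3, 1.4]
grip_width: 14.1
finger_force: 29.9
```

```bash
python3 -c "
from h import *
go([554,85.4,162],0.28)
c=bot.get_calibration('wrist');cv2.imwrite('pics/w4.png',bot.capture('wrist'))"
```

```text
t 11.5 pos [553.7  86.9 163.5] rot [-3.14e+00  1.00e-03  2.71e-01] F [-2.3  3.3  1.4] w 14.1
shift units [-0.001  0.019  0.018] spin units -0.09
```

View pics/w4.png

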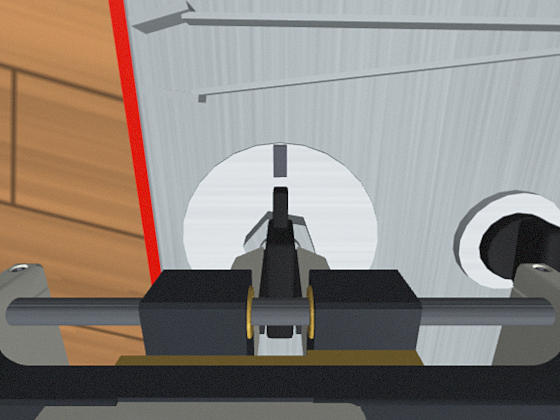

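The beak (281,190) is in line with the rib (280,160). I'll release and rise.

{"method": "jog_arm", "body": {"targets": [{"xyz":[0,0,0],"spin":0},{"xyz":[0,0,0],"spin":0},{"xyz":[0,0,0],"spin":0},{"xyz":[0,0,0],"spin":0},{"xyz":[0,0,0],"spin":0},{"xyz":[0,0,0],"spin":0},{"xyz":[0,0,-0.2],"spin":0},{"xyz":[0,0,-0.3],"spin":0},{"xyz":[0,0,-0.35],"spin":0},{"xyz":[0,0,0],"spin":0}], "gripper": 55}}

```text
time: 12.8
tool_pos: [555.5, 86.2, 233.6]
tcp_rot: [3.14, -0.005, 0.273]
contact_force: [-0.6, -1.0, 0.3]
grip_width: 50.6
finger_force: 0.0
```

{"method": "jog_arm", "body": {"targets": [{"xyz":[-0.5,0,0],"spin":0},{"xyz":[-0.5,0,0],"spin":0},{"xyz":[-0.5,0,0],"spin":0},{"xyz":[0,0,0],"spin":-1},{"xyz":[0,0,0],"spin":-1},{"xyz":[0,0,0],"spin":-1},{"xyz":[0,0,0],"spin":-0.5},{"xyz":[0,0,0],"spin":0},{"xyz":[0,0,0],"spin":0},{"xyz":[0,0,0],"spin":0}]}}

```text
time: 14.05
tool_pos: [438.6, 53.8, 231.3]
tcp_rot: [-3.141, 0.0, 0.622]
contact_force: [0.3, -0.8, 0.2]
grip_width: 50.5
finger_force: 0.0
```

```bash
python3 -c "
from h import *
go([476,26,163],0.62)
c=bot.get_calibration('wrist');im=bot.capture('wrist');cv2.imwrite('pics/w5.png',im)
print(proj(c,[475,26,189]))
for b in blobs(im,45,50):
  if b[0][1]<300: print(b,ray(c,b[0],189))
"
```

```text
t 14.05 pos [438.6  53.8 231.3] rot [-3.141  0.     0.622] F [ 0.3 -0.8  0.2] w 50.5
shift units [0.177 0.555 0.853] spin units 0.02
[342.4536162  216.26464151]
(array([341.4,  58.1]), [315, 0, 62, 109, 955], ((347.74139404296875, 52.896568298339844), (27.66860580444336, 116.98806762695312), 21.801406860351562)) [551.64281754  89.45917198 189.        ]
(array([519.9, 136.6]), [483, 109, 77, 62, 2509], ((517.7826538085938, 132.2987823486328), (60.43914031982422, 73.69514465332031), 27.149681091308594)) [582.73163312 -31.75168596 189.        ]
(array([330.2, 201.8]), [318, 190, 32, 37, 430], ((331.6000671386719, 206.20001220703125), (37.56785202026367, 24.412778854370117), 55.304840087890625)) [478.24150727  39.40983774 189.        ]
(array([227.9, 278.1]), [216, 250, 20, 48, 538], ((230.39999389648438, 274.8000183105469), (15.178932189941406, 49.33153533935547), 18.434947967529297)) [387.86014141  64.12915911 189.        ]
(array([332.1, 278.1]), [325, 250, 20, 49, 538], ((331.1176452636719, 273.97064208984375), (48.99219512939453, 15.279743194580078), 75.96376037597656)) [432.84560929   1.42399155 189.        ]
(array([414.3, 293.6]), [358, 270, 132, 85, 3609], ((423.5, 312.0), (131.0, 84.0), -0.0)) [458.59882442 -57.24508238 189.        ]
```

View pics/w5.png

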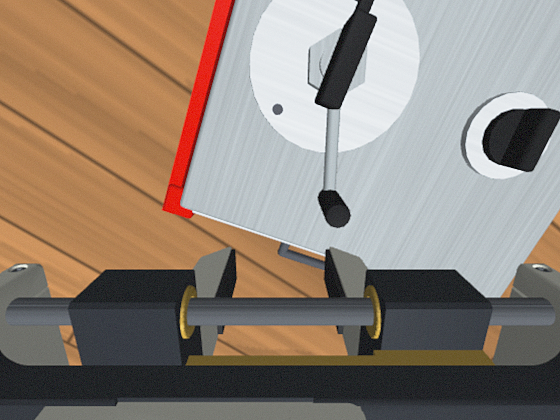

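The post top is at (338,214), near the expected (342,216), so the nut is still loose at about 0.65 rad. The knob stayed on the mark. Next I straddle the post and swing it back.

{"method": "jog_arm", "body": {"targets": [{"xyz":[0.09,0.26,0],"spin":0},{"xyz":[0.09,0.25,0],"spin":0},{"xyz":[0,0,0],"spin":0},{"xyz":[0,0,0.2],"spin":0},{"xyz":[0,0,0.25],"spin":0},{"xyz":[0,0,0.25],"spin":0},{"xyz":[0,0,0.15],"spin":0},{"xyz":[0,0,0],"spin":0},{"xyz":[0,0,0],"spin":0},{"xyz":[0,0,0],"spin":0}]}}

```text
time: 15.35
tool_pos: [474.7, 29.1, 164.2]
tcp_rot: [3.141, -0.001, 0.623]
contact_force: [-0.4, 0.5, 0.4]
grip_width: 50.2
finger_force: 0.0
```

{"method": "jog_arm", "body": {"targets": [{"xyz":[0,0,0],"spin":0},{"xyz":[0,0,0],"spin":0},{"xyz":[0.006,-0.125,0],"spin":1},{"xyz":[0.006,-0.125,0],"spin":1},{"xyz":[0.006,-0.125,0],"spin":1},{"xyz":[0.006,-0.125,0],"spin":1},{"xyz":[0.006,-0.125,0],"spin":1},{"xyz":[0.006,-0.125,0],"spin":1},{"xyz":[0,0,0],"spin":0},{"xyz":[0,0,0],"spin":0}], "gripper": 30}}

```text
time: 16.6
tool_pos: [455.4, 85.0, 163.5]
tcp_rot: [3.141, 0.0, 0.025]
contact_force: [-0.7, 0.5, 0.3]
grip_width: 27.4
finger_force: 0.0
```

```bash
python3 -c "
from h import *
go([454.6,92.8,163],-0.07)
o=bot.get_obs()['tool_pos'];d=o[:2]-[554,85.4];print(np.hypot(*d),np.arctan2(d[1],d[0])%6.283-3.068)"
```

```text
t 16.6 pos [455.4  85.  163.5] rot [3.141 0.    0.025] F [-0.7  0.5  0.3] w 27.4
shift units [-0.007 -0.097  0.006] spin units 0.95
98.6303905008055 0.07727763907721297
```

{"method": "jog_arm", "body": {"targets": [{"xyz":[0,-0.05,0],"spin":0.3},{"xyz":[0,-0.05,0],"spin":0.3},{"xyz":[0,-0.04,0],"spin":0.3},{"xyz":[0,-0.02,0],"spin":0},{"xyz":[0,0,0],"spin":0},{"xyz":[0,0,0],"spin":0},{"xyz":[0,0,0],"spin":0},{"xyz":[0,0,0],"spin":0},{"xyz":[0,0,0],"spin":0},{"xyz":[0,0,0],"spin":0}]}}

```text
time: 17.85
tool_pos: [455.5, 98.0, 163.5]
tcp_rot: [3.141, 0.0, -0.067]
contact_force: [0.4, -0.8, 0.4]
grip_width: 27.4
finger_force: 0.6
```

```bash
python3 -c "
from h import *
go([454.6,97,163],-0.07)"
```

```text
t 17.85 pos [455.5  98.  163.5] rot [ 3.141  0.    -0.067] F [ 0.4 -0.8  0.4] w 27.4
shift units [-0.01   0.013  0.006] spin units 0.03
```

{"method": "jog_arm", "body": {"targets": [{"xyz":[0,-0.015,0],"spin":0},{"xyz":[0,-0.015,0],"spin":0},{"xyz":[0,0,0],"spin":0},{"xyz":[0,0,0],"spin":0},{"xyz":[0,0,0],"spin":0},{"xyz":[0,0,0],"spin":0},{"xyz":[0,0,0],"spin":0},{"xyz":[0,0,0],"spin":0},{"xyz":[0,0,0],"spin":0},{"xyz":[0,0,0],"spin":0}]}}

```text
time: 19.1
tool_pos: [455.5, 99.8, 163.4]
tcp_rot: [3.14, 0.0, -0.067]
contact_force: [-1.9, -4.5, 0.2]
grip_width: 27.8
finger_force: 2.5
```

The force has risen to 4.5 N, so the lever is at its stop. I'll back off to centre, open the fingers, rise and check.

{"method": "jog_arm", "body": {"targets": [{"xyz":[0,0.03,0],"spin":0},{"xyz":[0,0.04,0],"spin":0},{"xyz":[0,0,0],"spin":0},{"xyz":[0,0,0],"spin":0},{"xyz":[0,0,-0.2],"spin":0},{"xyz":[0,0,-0.4],"spin":0},{"xyz":[0,0,-0.5],"spin":0},{"xyz":[-0.3,0,0],"spin":0},{"xyz":[0,0,0],"spin":0},{"xyz":[0,0,0],"spin":0}], "gripper": 50}}

```text
time: 20.35
tool_pos: [431.7, 96.4, 251.3]
tcp_rot: [3.141, -0.0, -0.067]
contact_force: [0.6, 0.4, 0.2]
grip_width: 46.1
finger_force: 0.0
```

```bash
python3 -c "
from h import *
go([454.6,97,163],-0.07)
c=bot.get_calibration('wrist');im=bot.capture('wrist');cv2.imwrite('pics/w6.png',im)
print(proj(c,[454.6,92.8,189]),proj(c,[554,85.4,191]),proj(c,[554+40*np.cos(.28),85.4+40*np.sin(.28),185]))
"
```

```text
t 20.35 pos [431.7  96.4 251.3] rot [ 3.141 -0.    -0.067] F [0.6 0.4 0.2] w 46.1
shift units [ 0.285 -0.026  1.104] spin units 0.03
[282.03119878 195.37170748] [283.53245381  45.52899594] [261.64292795 -20.43319008]
```

View pics/w6.png

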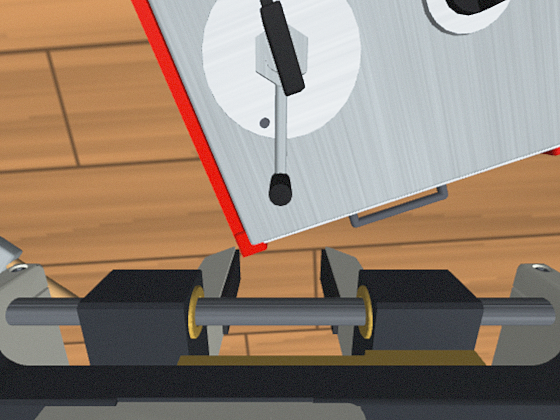

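The post top is at (281,195), matching the tight position (282,195). The bar runs from (295,93) to (268,5), slope 0.31, which fits the mark's direction.

```bash
python3 -c "
from plant import bot
print(bot.close_job())"
```

```text
the job is handed in; nothing more can be done
None
```

I've handed the job in: I loosened the nut by about 0.65 rad, turned the adjuster pointer to the raised mark and pushed the lever back to its tight stop, finishing at about 20 s with the robot clear; the last camera view agreed, but no verdict was returned.

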